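Free the jammed tile-case tray

TASK

The long rosewood tray has slipped crooked in the black tile case, its corners caught under the lid rails. Take it by its handle, turn it in line with the case while it is still down inside so that its corners come free, lift it out and set it down, not drop it, on the middle of the oblong cork mat, lying lengthwise along the mat. Leave the case standing where it is, and leave the shorter tray that stands on the sideboard alone.

Things in the scene. Friction and masses are not known exactly. Their poses are not given: they have to be found in the camera images.
- tray: Jammed rosewood tray, 150 long (x) x 60 wide (y), rim 12 high. Level handle bar over its middle along x: 84 long, 12 thick, 18 high, centre 66 above the underside, on end posts (64 clear between). 0.17-0.35 kg. Origin: centre of underside, z up. Starts flat in the case, 24-32 deg counter-clockwise (from above) from the case's x, two corners under the rails. Sizes in mm.
- case: Loose 3 kg black lacquer case, brass corner guards, 226 (x) x 156 (y) x 62 mm high; inside 210 x 140. A bed of green-backed tiles, top 34 mm above the underside, carries the tray. A rail along each long wall overhangs the inside by 22 mm, at 56 to 62 mm height (10 mm above the tray's rim), leaving a mouth 96 mm wide. Origin: centre of underside, x along its length, z up.
- mat: Oblong cork mat fixed on the sideboard, 200 mm long (x) by 110 mm wide (y), 4 mm thick. Origin: centre of the underside; x along its length, z up.
- spare: Bystander: shorter rosewood tray of like shape, 105 (x) x 60 (y) mm, handle top at 54 mm, standing on the sideboard beyond case and mat. Origin: centre of underside. A white mug (85 mm high) and a stack of green chips (33 mm) stand either side of it.
Not all that is in view belongs to the job. Leave any blue look-alike of the tray alone. Of the things that look like the mat, the smaller one is meant.

How it is judged:
By the outcome, as a careful person would: the job done as asked, in the order asked, and still so for the second after the job is handed in, with the robot touching nothing.
It also fails if it takes over 35 s, if anything falls off the work surface, if the arm or the gripper's body presses on something with over 40 N, if the wrist force passes 120 N, or if a joint passes its speed limit or range.

ROBOT

A 7-joint arm with a two-finger parallel gripper is mounted at the origin on the work surface. World frame = base frame: x ahead of the robot, y to its left, z up, the work surface at z = 0. Lengths are in m, angles in rad, forces in N, time in s.
With the tool pointing down it reaches from about 0.35 to 0.9 m from the base axis. Payload 8.1 kg.
Tool frame: the origin (TCP) lies between the finger pads; the fingertips stand 8 mm ahead of it and the grasp point (between the pads) lies 11 mm behind it (arm.tcp_to_tips is the distance from the TCP to the fingertips, in m); z points along the fingers, x is the direction in which the jaws open and shut, and the axes are right-handed (so a half turn about z gives the same grasp; the last joint's range is limited). The gripper opens to 92 mm and grips with 3 to 60 N. Pads are 19 mm wide; open, the fingers measure 130 mm over their backs; the gripper's body (75 mm by 190 mm) begins 47 mm behind the grasp point.
Start: joints at [-1.287, 0.434, 0.025, 1.573, -0.012, 1.134, -0.075], TCP at [0.236, 0.579, 0.235] pointing down, gripper open.
Joint ranges: [-2.62, 2.62], [-0.44, 2.09], [-1.27, 1.32], [0.08, 2.57], [-1.32, 4.46], [0.12, 2], [-2.74, 2.74]. Speed limits (rad/s): [2.22, 2.22, 3.01, 3.01, 3.14, 3.14, 3.14].

INTERFACE

Orientations are given as a rotation vector (axis times angle).
In Python, from cell import arm, eyes gives the robot as it stands.
- The arm moves only by the tool play_rows, never from a script. Its argument "rows" is a list of rows, each a list of 3 entries, a list of its own where there are three numbers: the shift along the tool's x, y, z each as a share of 50 cm, from -1 to 1, then the turn, a rotation vector about the tool's x, y, z each as a share of 60 degrees, from -1 to 1, then the opening, from -1 (shut) to 1 (fully open), so that 0 is half open. In form: [[[dx, dy, dz], [ax, ay, az], grip], ...]. A call has 1 to 10 rows; each row is the pose to reach, as a shift and turn from the pose commanded when the call began, along the tool's axes at that moment; what a row does not reach only later rows make up. A row lasts 1/10 s, in which the tool goes at most 50 mm and 8.59 degrees, less where a joint would pass 70% of its speed; a pose out of reach is approached as far as the arm can. A call with a number of a shift or a turn outside -1 to 1 is refused whole. A call with a gripper value outside its range is refused whole. The fingers move at their own pace and stop on an object; "newtons" is the grip in N (left out, the last holds). Time passes only in rows, so rows that repeat a pose let the fingers close. It gives the time, the measured TCP pose, the force and the opening at its end, in the units of the state.
- arm.observe(): the state, without advancing time (a new reading comes with each control period).
- eyes.get_image(name): name is "side" or "top"; returns (picture, depth): 384x512x3 uint8, red, green, blue; 384x512 float32, m along the optical axis (not along the pixel's ray), 0 where there is no reading.
- eyes.get_calibration(name): a dict with "intrinsics" (3x3 intrinsics, pixels), "R" (3x3) and "t" (3): a world point X has camera coordinates R X + t. Camera axes: x right, y down, z forward; pixel columns grow to the right and rows downward; lengths in m; the calibration is good to about 2 mm. A picture is of the moment at which its call begins. get_calibration takes no time and is no camera call.
- arm.sign_off(): hands the job in, once; it reports no verdict.
The state is a dict: "clock": time; "joints": joint angles; "dq": joint speeds; "joint_efforts": joint torques, N m; "position": TCP position; "ee_rot": TCP orientation; "force": force on the tool from outside, world axes, zero at the start; "ft_torque": the same for the moment, N m; "width": opening from 0.0 (shut) to 1.0 (fully open).
Only numpy, scipy, OpenCV 4.12 (cv2) and the standard library are available. Lean on these libraries where they do the work, as an engineer would, in place of code of your own. Each camera call takes 0.05 s, during which the arm holds its last target.

## Working session

There is one attempt and no reset: what is moved stays moved. The work goes in short steps, Python scripts to look and compute and a tool call to move; the robot and the scene stay as the last step left them, time stands still between calls to the robot, and variables do not carry over. Pictures are saved under pics/ and viewed, and the job is handed in when it is done.

Besides the shell and the picture viewer there is one more tool, called after "Call:" as name(argument=value, ...) on one line, values as JSON. play_rows: Moves the arm, as the interface text tells. Its arguments: {"type":"object","properties":{"rows":{"type":"array","items":{"type":"array"}},"newtons":{"type":"number"}},"required":["rows"]}

```bash
mkdir -p pics; ls; python3 - <<'E'
from cell import arm, eyes
import cv2, numpy as np
s=arm.observe(); print(s)
for n in("top","side"):
    im,d=eyes.get_image(n); np.savez(f"/tmp/{n}0.npz",im=im,d=d)
    cv2.imwrite(f"pics/{n}0.png",cv2.resize(im[...,::-1],(800,600)))
    c=eyes.get_calibration(n); print(n,c)
E
```

```text
pics
{'clock': 0.0, 'joints': array([-1.28658877,  0.43524134,  0.02497044,  1.57409329, -0.01160317,
        1.13398547, -0.07509599]), 'dq': array([ 0.00236019, -0.00055483, -0.00084123,  0.00207714, -0.00021291,
       -0.00110865, -0.00056875]), 'joint_efforts': array([-1.22300835e-04, -6.67852378e+01,  9.84403901e-01, -3.14473522e+01,
       -6.06579194e-02,  4.28449921e-02,  1.86048264e-04]), 'position': array([0.23563401, 0.57834566, 0.233935  ]), 'ee_rot': array([ 2.60621598e+00,  1.75242208e+00, -1.93115652e-03]), 'force': array([-0.78427239,  0.05801086,  0.62134251]), 'ft_torque': array([ 0.02114741,  0.03844774, -0.01158468]), 'width': 0.9989523092131112}
top {'intrinsics': array([[385.33349291,   0.        , 254.36182496],
       [  0.        , 385.33349291, 194.39800443],
       [  0.        ,   0.        ,   1.        ]]), 'R': array([[ 0.00595527, -0.99998094, -0.00162859],
       [-0.98735809, -0.00562211, -0.15840582],
       [ 0.15839364,  0.00255135, -0.98737275]]), 't': array([0.14051774, 0.61785605, 1.04637341])}
side {'intrinsics': array([[362.02989208,   0.        , 256.41882324],
       [  0.        , 362.02989208, 186.46065557],
       [  0.        ,   0.        ,   1.        ]]), 'R': array([[ 0.92427412, -0.38161307,  0.00942393],
       [-0.19586247, -0.49528359, -0.84636402],
       [ 0.32765109,  0.78042657, -0.53252148]]), 't': array([-0.50827958,  0.22706339,  0.79978285])}
```

View pics/top0.png

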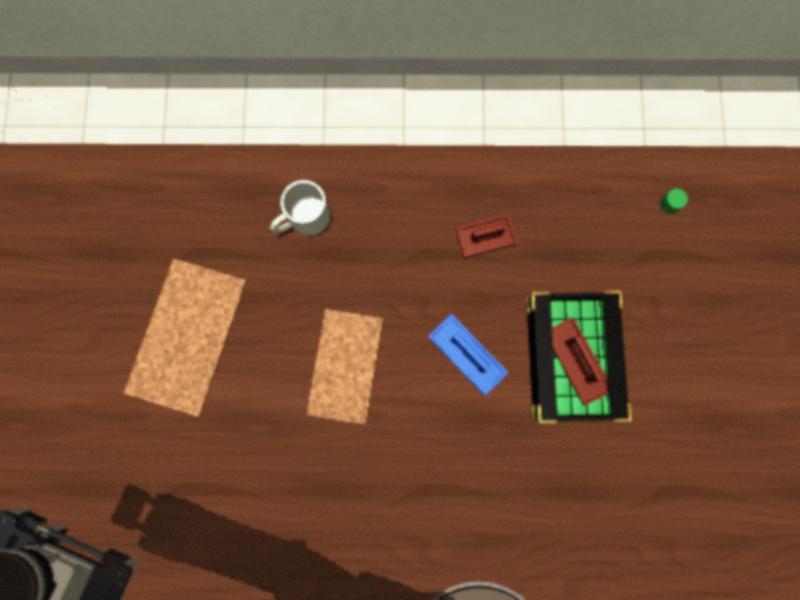

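View pics/side0.png

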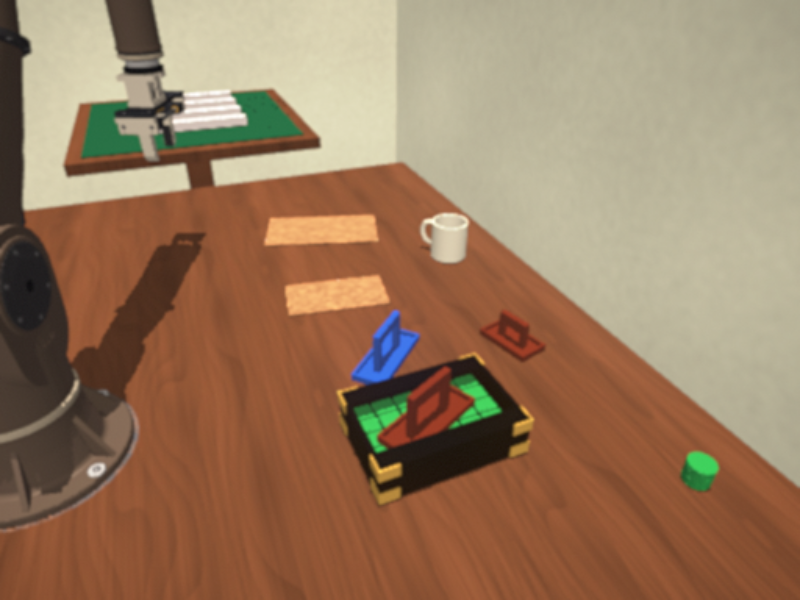

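The top view (800x600) shows four candidate trays and mats:
- **Trays:** the rosewood tray in the case is at (580,362). The blue look-alike is at (468,354), and the short spare is at (486,236).
- **Mats:** the smaller is at (345,366) and the larger at (185,337). The smaller one is meant.

Next I'll measure these and crop in to confirm.

```bash
cat > h.py <<'E'
import numpy as np, cv2
from cell import arm, eyes
def cloud(n,d):
    c=eyes.get_calibration(n);K=c["intrinsics"];v,u=np.mgrid[:d.shape[0],:d.shape[1]]
    P=np.stack([(u-K[0,2])/K[0,0]*d,(v-K[1,2])/K[1,1]*d,d],-1)
    W=(P-c["t"])@c["R"]; W[d<=0]=np.nan; return W
def plane(n,uv,z):
    c=eyes.get_calibration(n);K=c["intrinsics"];uv=np.asarray(uv,float).reshape(-1,2)
    r=np.c_[(uv-K[:2,2][None])/[K[0,0],K[1,1]],np.ones(len(uv))]@c["R"]; o=-c["R"].T@c["t"]
    return o+r*((z-o[2])/r[:,2])[:,None]
def rect(p):
    (c,(w,h),a)=cv2.minAreaRect((p[:,:2]*1000).astype(np.float32))
    if w<h: w,h,a=h,w,a+90
    return np.round(c,1),round(w,1),round(h,1),round((a+90)%180-90,1)
def big(m):
    m=m.astype(np.uint8);k,l,s,_=cv2.connectedComponentsWithStats(m);i=1+s[1:,4].argmax();return l==i
def cont(m):
    return max(cv2.findContours(m.astype(np.uint8),0,cv2.CHAIN_APPROX_NONE)[0],key=len).reshape(-1,2)
E
python3 - <<'E'
from h import *
for n in("top","side"):
    q=np.load(f"/tmp/{n}0.npz");im,d=q["im"],q["d"]; W=cloud(n,d);hsv=cv2.cvtColor(im,cv2.COLOR_RGB2HSV)
    z=W[...,2]
    for lab,px in (("trayT",(371,232)),("mat",(221,234)),("tab",(300,290))):
        if n=="top": print(lab,hsv[px[1],px[0]],W[px[1],px[0]].round(3))
    # work region near the case
    if n=="top":
        m=(hsv[...,0]>8)&(hsv[...,0]<22)&(hsv[...,2]>170)
        roi=np.zeros_like(m);roi[190:280,190:250]=1;p=cont(big(m&roi));print("mat",rect(plane(n,p,.004)))
        roi[:]=0;roi[150:280,75:162]=1;p=cont(big(m&roi));print("bigmat",rect(plane(n,p,.004)))
        R0=plane(n,[(371,230)],.05)[0]
    near=(np.abs(W[...,0]-R0[0])<.17)&(np.abs(W[...,1]-R0[1])<.13)
    red=((hsv[...,0]<8)|(hsv[...,0]>172))&(hsv[...,1]>120)
    for lab,mm in (("case>50",near&(z>.052)&(z<.068)&(hsv[...,2]<70)),("handletop",near&(z>.095)&(z<.12)),("rim",near&red&(z>.036)&(z<.056))):
        p=W[mm]; print(n,lab,len(p),rect(p) if len(p)>5 else'',np.percentile(p[:,2],[5,50,95]).round(4) if len(p) else '')
    if n=="top":
        cv2.imwrite("pics/crop1.png",cv2.resize(im[180:280,190:410,::-1],None,fx=3.6,fy=3.6,interpolation=cv2.INTER_CUBIC))
E
```

```text
trayT [  5 174  66] [ 0.513 -0.186  0.038]
mat [ 14 140 199] [0.507 0.241 0.002]
tab [ 10 158 105] [ 0.349  0.012 -0.001]
mat (array([507.8, 243. ]), 199.5, 109.9, -9.0)
bigmat (array([561.9, 544. ]), 267.4, 146.8, -16.4)
top case>50 1938 (array([ 524.5, -180.4]), 226.0, 157.7, 1.6) [0.058  0.0619 0.0653]
top handletop 184 (array([ 516.9, -181.4]), 83.2, 13.0, 27.5) [0.0985 0.1083 0.1117]
top rim 728 (array([ 524.1, -167.8]), 163.1, 131.2, 1.7) [0.0366 0.0396 0.0477]
side case>50 2254 (array([ 522.7, -180. ]), 225.2, 156.7, 1.0) [0.0551 0.0615 0.0633]
side handletop 267 (array([ 516.2, -180.6]), 85.2, 13.1, 26.2) [0.0965 0.1077 0.1097]
side rim 934 (array([ 511.6, -175.7]), 148.0, 74.2, 26.6) [0.0373 0.0393 0.0477]
```

View pics/crop1.png

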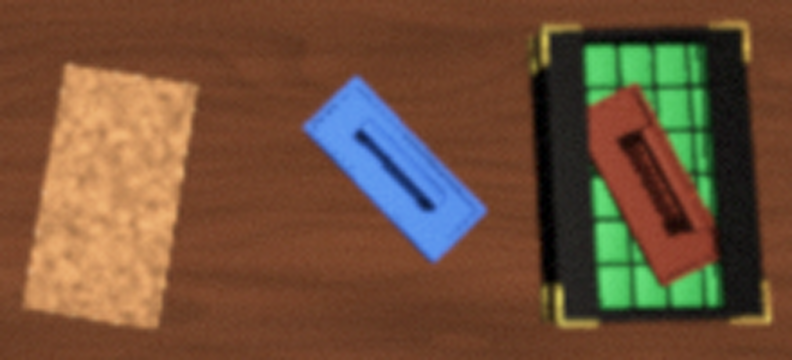

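The crop confirms both choices. The rosewood tray sits in the black case at crop (655,190), and the smaller mat (200x110) is at (110,195). The handle centre is at (0.5165, -0.181), turned about 26.8° in the world, against 1.3° for the case. The mat is centred at (0.508, 0.243), at -9°.

```bash
cat >> h.py <<'E'
from scipy.spatial.transform import Rotation as Ro
def go(xyz,head):
    s=arm.observe(); R=Ro.from_rotvec(s["ee_rot"]); h=np.radians(head)
    x=np.array([np.cos(h),np.sin(h),0]);z=np.array([0,0,-1.]);T=Ro.from_matrix(np.c_[x,np.cross(z,x),z])
    c=R.inv().apply(np.array(xyz)-s["position"])/.5; t=np.degrees((R.inv()*T).as_rotvec())/60
    xh=R.as_matrix()[:,0]
    print("t",round(s["clock"],2),"pos",s["position"].round(4),"head",np.degrees(np.arctan2(xh[1],xh[0])).round(2),"F",s["force"].round(1),"w",round(s["width"],3),"j",s["joints"].round(2)); print("shift",c.round(4),"turn",t.round(4))
E
python3 -c "
from h import *
go((.5165,-.181,.235),-63.2)"
```

```text
t 0.1 pos [0.2356 0.5784 0.234 ] head 67.83 F [ 0.5  0.6 -0.3] w 1.003 j [-1.29  0.44  0.02  1.57 -0.01  1.13 -0.08]
shift [-1.1946e+00  1.0932e+00 -1.0000e-04] turn [1.6000e-03 6.0000e-04 2.1839e+00]
```

Call:
play_rows(rows=[[[-0.74,0.68,0],[0,0,1],1],[[-0.74,0.68,0],[0,0,1],1],[[-0.74,0.68,0],[0,0,1],1],[[-0.74,0.68,0],[0,0,1],1],[[-0.74,0.68,0],[0,0,1],1],[[-0.74,0.68,0],[0,0,1],1],[[-0.74,0.68,0],[0,0,1],1],[[-0.74,0.68,0],[0,0,1],1],[[-0.74,0.68,0],[0,0,1],1],[[-0.74,0.68,0],[0,0,1],1]])

```text
clock: 1.1
position: [0.4103, 0.1083, 0.2348]
ee_rot: [-3.134, -0.215, -0.0]
force: [0.9, 0.4, -0.1]
width: 0.995
```

```bash
python3 -c "
from h import *
go((.5165,-.181,.20),-63.2)"
```

```text
t 1.1 pos [0.4103 0.1083 0.2348] head 7.85 F [ 0.9  0.4 -0.1] w 0.995 j [-0.81  0.09  0.47  2.06 -0.05  1.   -0.18]
shift [0.1314 0.6022 0.0693] turn [-4.0000e-04  1.0000e-04  1.1842e+00]
```

Call:
play_rows(rows=[[[0.13,0.6,0.07],[0,0,1],1],[[0.13,0.6,0.07],[0,0,1],1],[[0.13,0.6,0.07],[0,0,1],1],[[0.13,0.6,0.07],[0,0,1],1],[[0.13,0.6,0.07],[0,0,1],1],[[0.13,0.6,0.07],[0,0,1],1],[[0.13,0.6,0.07],[0,0,1],1],[[0.13,0.6,0.07],[0,0,1],1],[[0.13,0.6,0.07],[0,0,1],1],[[0.13,0.6,0.07],[0,0,1],1]])

```text
clock: 2.1
position: [0.5153, -0.1764, 0.1996]
ee_rot: [-2.824, 1.374, 0.001]
force: [0.5, 0.0, 0.1]
width: 1.002
```

```bash
python3 -c "
from h import *
go((.5165,-.181,.13),-63.2)"
```

```text
t 2.1 pos [ 0.5153 -0.1764  0.1996] head -51.87 F [0.5 0.  0.1] w 1.002 j [-0.35  0.41  0.8   1.86 -0.34  1.01 -0.31]
shift [0.0088 0.0039 0.1392] turn [-0.0003  0.0011  0.1889]
```

Call:
play_rows(rows=[[[0.009,0.004,0.139],[0,0,0.189],1],[[0.009,0.004,0.139],[0,0,0.189],1],[[0.009,0.004,0.139],[0,0,0.189],1],[[0.009,0.004,0.139],[0,0,0.189],1]])

```text
clock: 2.5
position: [0.5169, -0.1821, 0.1309]
ee_rot: [-2.674, 1.648, 0.0]
force: [0.4, -0.4, -0.1]
width: 1.001
```

```bash
python3 - <<'E'
from h import *
go((.5165,-.181,.089),-63.2)
im,d=eyes.get_image("side")
cv2.imwrite("pics/side1.png",cv2.resize(im[180:330,190:390,::-1],None,fx=4,fy=4,interpolation=cv2.INTER_CUBIC))
E
```

```text
t 2.5 pos [ 0.5169 -0.1821  0.1309] head -63.27 F [ 0.4 -0.4 -0.1] w 1.001 j [-0.31  0.51  0.79  1.93 -0.47  0.89 -0.39]
shift [-0.0022 -0.0003  0.0838] turn [-0.0003  0.0003 -0.0011]
```

View pics/side1.png

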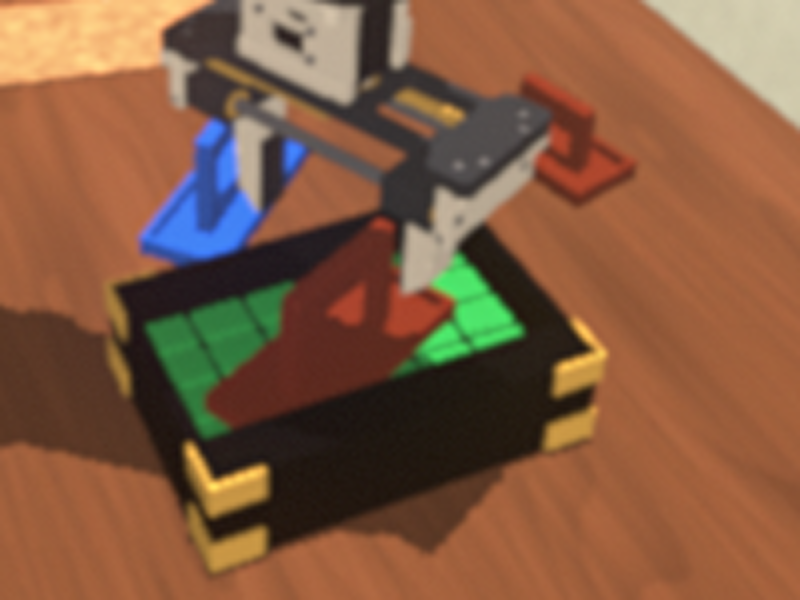

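The side crop shows the open fingers straddling the handle, at (262,150) and (425,250), and clear of the blue tray. Now I'll descend and grip.

Call:
play_rows(rows=[[[-0.002,0,0.04],[0,0,0],1],[[-0.002,0,0.084],[0,0,0],1],[[-0.002,0,0.084],[0,0,0],1],[[-0.002,0,0.084],[0,0,0],1],[[-0.002,0,0.084],[0,0,0],-0.4],[[-0.002,0,0.084],[0,0,0],-1],[[-0.002,0,0.084],[0,0,0],-1],[[-0.002,0,0.084],[0,0,0],-1],[[-0.002,0,0.084],[0,0,0],-1],[[-0.002,0,0.084],[0,0,0],-1]], newtons=30)

```text
clock: 3.55
position: [0.5162, -0.182, 0.0882]
ee_rot: [2.671, -1.653, -0.0]
force: [0.8, 0.0, 0.3]
width: 0.526
```

```bash
python3 -c "
from h import *
go((.5215,-.1805,.090),-88.7)"
```

```text
t 3.55 pos [ 0.5162 -0.182   0.0882] head -63.51 F [0.8 0.  0.3] w 0.526 j [-0.27  0.57  0.74  1.97 -0.53  0.8  -0.34]
shift [ 0.002  -0.0109 -0.0036] turn [ 0.     -0.      0.4199]
```

Fingers are still closing, so I'll wait.

Call:
play_rows(rows=[[[0,0,0],[0,0,0],-1],[[0,0,0],[0,0,0],-1],[[0,0,0],[0,0,0],-1],[[0,0,0],[0,0,0],-1],[[0,0,0],[0,0,0],-1],[[0,0,0],[0,0,0],-1],[[0,0,0],[0,0,0],-1],[[0,0,0],[0,0,0],-1]], newtons=30)

```text
clock: 4.35
position: [0.5161, -0.1819, 0.0882]
ee_rot: [-2.671, 1.653, 0.0]
force: [0.2, 0.4, -0.9]
width: 0.124
```

```bash
python3 -c "
from h import *
go((.5205,-.1805,.091),-88.7)"
```

```text
t 4.35 pos [ 0.5161 -0.1819  0.0882] head -63.5 F [ 0.2  0.4 -0.9] w 0.124 j [-0.27  0.57  0.74  1.97 -0.53  0.8  -0.34]
shift [ 0.0013 -0.0091 -0.0057] turn [1.000e-04 2.000e-04 4.199e-01]
```

Gripped: the width of 0.124 is about 11.4 mm. Now I'll turn it in line with a hair of lift, while it is still down inside the case.

Call:
play_rows(rows=[[[0,0,-0.004],[0,0,0],-1],[[0,0,-0.004],[0,0,0.05],-1],[[0,-0.002,-0.004],[0,0,0.11],-1],[[0,-0.003,-0.004],[0,0,0.17],-1],[[0,-0.004,-0.004],[0,0,0.23],-1],[[0,-0.005,-0.004],[0,0,0.29],-1],[[0.001,-0.006,-0.004],[0,0,0.35],-1],[[0.001,-0.007,-0.004],[0,0,0.42],-1],[[0.001,-0.007,-0.004],[0,0,0.42],-1],[[0.001,-0.007,-0.004],[0,0,0.42],-1]])

```text
clock: 5.35
position: [0.5194, -0.1808, 0.0901]
ee_rot: [2.249, -2.194, -0.0]
force: [0.2, 0.2, -3.8]
width: 0.128
```

```bash
python3 - <<'E'
from h import *
go((.5195,-.1805,.25),-88.7)
for n in("top","side"):
    im,d=eyes.get_image(n); W=cloud(n,d);hsv=cv2.cvtColor(im,cv2.COLOR_RGB2HSV);z=W[...,2]
    near=(np.abs(W[...,0]-.52)<.17)&(np.abs(W[...,1]+.18)<.13)
    red=((hsv[...,0]<8)|(hsv[...,0]>172))&(hsv[...,1]>120)
    for lab,mm in (("case",near&(z>.052)&(z<.068)&(hsv[...,2]<70)),("rim",near&red&(z>.036)&(z<.056)),("handle",near&red&(z>.09)&(z<.12))):
        if mm.sum()>5: print(n,lab,rect(W[big(mm)]))
    if n=="side": c=im[180:330,190:390]
    else: c=im[160:310,270:470]
    cv2.imwrite(f"pics/{n}2.png",cv2.resize(c[...,::-1],None,fx=3,fy=3,interpolation=cv2.INTER_CUBIC))
a=cv2.imread("pics/top2.png");b=cv2.imread("pics/side2.png");cv2.imwrite("pics/both2.png",cv2.resize(np.hstack([a,b]),(800,300)))
E
```

```text
t 5.35 pos [ 0.5194 -0.1808  0.0901] head -88.58 F [ 0.2  0.2 -3.8] w 0.128 j [-0.35  0.62  0.86  1.96 -0.62  0.85 -0.69]
shift [-6.000e-04 -1.000e-04 -3.198e-01] turn [ 0.0004 -0.0001  0.002 ]
top case (array([ 524.6, -179.4]), 226.7, 156.2, 0.7)
top rim (array([ 469.6, -181.3]), 56.9, 41.7, -89.6)
top handle (array([ 481., -182.]), 11.5, 2.8, -89.4)
side case (array([ 522.7, -180.1]), 224.6, 157.2, 1.3)
side rim (array([ 518.1, -181.8]), 147.0, 59.1, 1.4)
side handle (array([ 493. , -182.2]), 30.3, 12.6, -3.9)
```

View pics/both2.png

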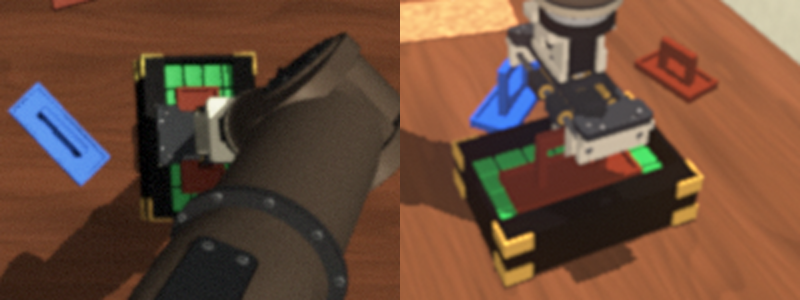

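The pictures show the tray in line with the case: tray 1.4°, case 1.3°. It is centred within the mouth, at left crop (200,140), and the case hasn't moved. Force z of -3.8 N shows the tray is hanging from the gripper. Next is a straight lift.

Call:
play_rows(rows=[[[0,0,-0.015],[0,0,0],-1],[[0,0,-0.04],[0,0,0],-1],[[0,0,-0.075],[0,0,0],-1],[[0,0,-0.115],[0,0,0],-1],[[0,0,-0.16],[0,0,0],-1],[[0,0,-0.21],[0,0,0],-1],[[0,0,-0.26],[0,0,0],-1],[[0,0,-0.3],[0,0,0],-1],[[0,0,-0.32],[0,0,0],-1],[[0,0,-0.32],[0,0,0],-1]])

```text
clock: 6.45
position: [0.5201, -0.1813, 0.2518]
ee_rot: [-2.245, 2.195, -0.003]
force: [-0.7, -0.6, -4.4]
width: 0.132
```

```bash
python3 - <<'E'
from h import *
go((.508,.243,.25),-99)
for n in("top","side"):
    im,d=eyes.get_image(n); W=cloud(n,d);hsv=cv2.cvtColor(im,cv2.COLOR_RGB2HSV);z=W[...,2]
    near=(np.abs(W[...,0]-.52)<.17)&(np.abs(W[...,1]+.18)<.13)
    red=((hsv[...,0]<8)|(hsv[...,0]>172))&(hsv[...,1]>120)
    for lab,mm in (("case",near&(z>.052)&(z<.068)&(hsv[...,2]<70)),("rim",near&red&(z>.18)&(z<.215))):
        if mm.sum()>5: print(n,lab,rect(W[big(mm)]),np.percentile(W[big(mm)][:,2],[5,50,95]).round(4))
    if n=="side": c=im[130:330,190:390]
    else: c=im[110:310,230:430]
    cv2.imwrite(f"pics/{n}3.png",cv2.resize(c[...,::-1],(400,400),interpolation=cv2.INTER_CUBIC))
a=cv2.imread("pics/top3.png");b=cv2.imread("pics/side3.png");cv2.imwrite("pics/both3.png",np.hstack([a,b]))
E
```

```text
t 6.45 pos [ 0.5201 -0.1813  0.2518] head -88.7 F [-0.7 -0.6 -4.4] w 0.132 j [-0.5   0.43  1.05  1.79 -0.41  1.16 -0.87]
shift [-0.849   0.0049  0.0034] turn [-0.0026  0.      0.1716]
top case (array([ 524.2, -177.8]), 225.3, 155.9, 2.0) [0.0579 0.0619 0.0652]
top rim (array([ 469.6, -183.1]), 60.1, 42.8, -89.6) [0.2005 0.2035 0.2111]
side case (array([ 522.5, -180.6]), 223.8, 156.2, 1.4) [0.0551 0.0615 0.0633]
side rim (array([ 520.1, -181. ]), 151.1, 62.8, 1.9) [0.1999 0.202  0.2089]
```

View pics/both3.png

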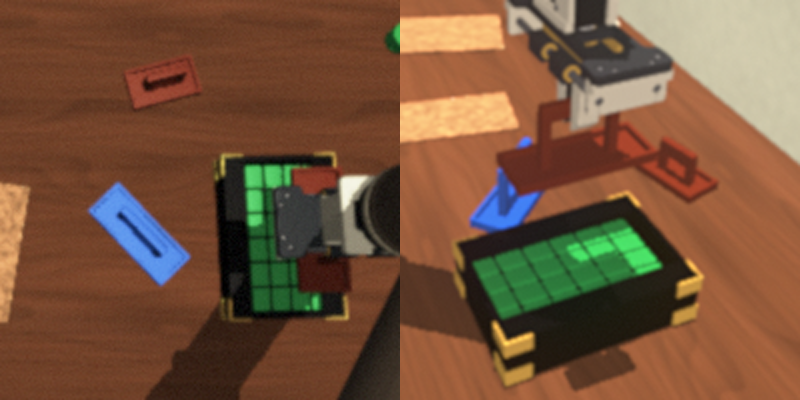

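Both views show the tray free and level above the case, with its underside near 0.197 m. The case is still in place. I'll carry it to the mat.

Call:
play_rows(rows=[[[-0.02,0,0],[0,0,0.01],-1],[[-0.08,0,0],[0,0,0.02],-1],[[-0.16,0,0],[0,0,0.03],-1],[[-0.24,0,0],[0,0,0.05],-1],[[-0.32,0,0],[0,0,0.07],-1],[[-0.4,0,0],[0,0,0.09],-1],[[-0.48,0,0],[0,0,0.11],-1],[[-0.56,0.002,0],[0,0,0.13],-1],[[-0.64,0.003,0],[0,0,0.15],-1],[[-0.71,0.005,0],[0,0,0.17],-1]])

```text
clock: 7.55
position: [0.5077, 0.177, 0.2492]
ee_rot: [2.042, -2.386, -0.001]
force: [1.2, 0.9, -4.0]
width: 0.128
```

```bash
python3 -c "
from h import *
go((.508,.243,.20),-99)"
```

```text
t 7.55 pos [0.5077 0.177  0.2492] head -98.89 F [ 1.2  0.9 -4. ] w 0.128 j [-1.24  0.45  1.16  1.82 -0.45  1.17 -1.66]
shift [-0.1305  0.0197  0.0984] turn [ 0.0015 -0.0005  0.0019]
```

Call:
play_rows(rows=[[[-0.05,0.008,0],[0,0,0.002],-1],[[-0.09,0.015,0.02],[0,0,0.002],-1],[[-0.115,0.018,0.05],[0,0,0.002],-1],[[-0.13,0.02,0.08],[0,0,0.002],-1],[[-0.13,0.02,0.1],[0,0,0.002],-1],[[-0.13,0.02,0.1],[0,0,0.002],-1],[[-0.13,0.02,0.1],[0,0,0.002],-1]])

```text
clock: 8.25
position: [0.5095, 0.2381, 0.2003]
ee_rot: [2.036, -2.392, 0.001]
force: [0.2, 0.6, -3.6]
width: 0.127
```

```bash
python3 - <<'E'
from h import *
go((.508,.243,.065),-99)
for n in("top","side"):
    im,d=eyes.get_image(n); W=cloud(n,d);hsv=cv2.cvtColor(im,cv2.COLOR_RGB2HSV);z=W[...,2]
    near=(np.abs(W[...,0]-.51)<.13)&(np.abs(W[...,1]-.243)<.13)
    red=((hsv[...,0]<8)|(hsv[...,0]>172))&(hsv[...,1]>120)
    for lab,mm in (("rim",near&red&(z>.13)&(z<.168)),):
        if mm.sum()>5: print(n,lab,rect(W[big(mm)]),np.percentile(W[big(mm)][:,2],[5,50,95]).round(4))
    c=im[90:290,120:320] if n=="side" else im[130:330,120:320]
    cv2.imwrite(f"pics/{n}4.png",cv2.resize(c[...,::-1],(400,400),interpolation=cv2.INTER_CUBIC))
a=cv2.imread("pics/top4.png");b=cv2.imread("pics/side4.png");cv2.imwrite("pics/both4.png",np.hstack([a,b]))
E
```

```text
t 8.25 pos [0.5095 0.2381 0.2003] head -99.17 F [ 0.2  0.6 -3.6] w 0.127 j [-1.26  0.55  1.09  1.83 -0.54  1.1  -1.7 ]
shift [-0.0094  0.0046  0.2705] turn [-0.     -0.0005 -0.0028]
top rim (array([565.9, 206. ]), 27.9, 13.5, -8.0) [0.1489 0.1526 0.1596]
side rim (array([510.4, 237.1]), 143.7, 63.3, -9.4) [0.15   0.1525 0.1594]
```

View pics/both4.png

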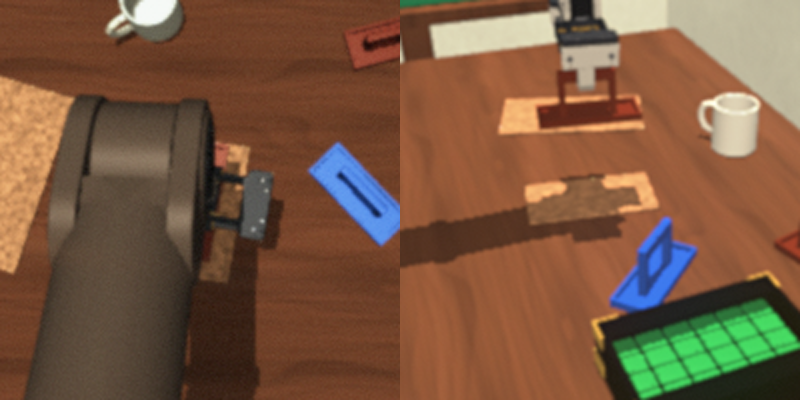

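The tray hangs over the mat at -9.3°, about 5 mm short in y. I'll correct that while lowering to just above the mat; contact should come at a TCP height of about 0.058.

Call:
play_rows(rows=[[[-0.009,0.005,0.03],[0,0,0],-1],[[-0.009,0.005,0.08],[0,0,0],-1],[[-0.009,0.005,0.13],[0,0,0],-1],[[-0.009,0.005,0.18],[0,0,0],-1],[[-0.009,0.005,0.22],[0,0,0],-1],[[-0.009,0.005,0.25],[0,0,0],-1],[[-0.009,0.005,0.265],[0,0,0],-1],[[-0.009,0.005,0.27],[0,0,0],-1],[[-0.009,0.005,0.27],[0,0,0],-1],[[-0.009,0.005,0.27],[0,0,0],-1]])

```text
clock: 9.35
position: [0.5081, 0.2447, 0.066]
ee_rot: [-2.039, 2.388, -0.0]
force: [-0.4, -0.3, -3.1]
width: 0.129
```

```bash
python3 - <<'E'
from h import *
go((.508,.243,.058),-99)
n="side"
im,d=eyes.get_image(n); W=cloud(n,d);hsv=cv2.cvtColor(im,cv2.COLOR_RGB2HSV);z=W[...,2]
near=(np.abs(W[...,0]-.51)<.13)&(np.abs(W[...,1]-.243)<.13)
red=((hsv[...,0]<8)|(hsv[...,0]>172))&(hsv[...,1]>120)
mm=big(near&red&(z>.007)&(z<.03)); print(rect(W[mm]),np.percentile(W[mm][:,2],[5,50,95]).round(4))
E
```

```text
t 9.35 pos [0.5081 0.2447 0.066 ] head -99.03 F [-0.4 -0.3 -3.1] w 0.129 j [-1.14  0.7   0.91  1.95 -0.74  0.86 -1.56]
shift [ 0.0035 -0.0004  0.016 ] turn [-0.0011  0.0008 -0.0005]
(array([508.6, 244. ]), 144.0, 64.4, -9.5) [0.0149 0.0178 0.0246]
```

Call:
play_rows(rows=[[[0.002,0,0.003],[0,0,0],-1],[[0.002,0,0.006],[0,0,0],-1],[[0.002,0,0.009],[0,0,0],-1],[[0.002,0,0.011],[0,0,0],-1],[[0.002,0,0.013],[0,0,0],-1],[[0.002,0,0.014],[0,0,0],-1],[[0.002,0,0.015],[0,0,0],-1],[[0.002,0,0.015],[0,0,0],-1]])

```text
clock: 10.2
position: [0.5073, 0.2436, 0.0581]
ee_rot: [-2.039, 2.389, 0.001]
force: [-2.5, 0.1, 4.8]
width: 0.126
```

```bash
python3 -c "
from h import *
go((.508,.243,.058),-99)"
```

```text
t 10.2 pos [0.5073 0.2436 0.0581] head -99.03 F [-2.5  0.1  4.8] w 0.126 j [-1.14  0.71  0.9   1.96 -0.75  0.85 -1.55]
shift [ 0.001  -0.0016  0.0003] turn [ 0.0003  0.0005 -0.0005]
```

The force flipped from -3.1 to +4.8 N, so the tray is resting on the mat. I'll ease off slightly and open slowly.

Call:
play_rows(rows=[[[0,0,-0.0005],[0,0,0],-1],[[0,0,-0.0005],[0,0,0],-0.65],[[0,0,-0.0005],[0,0,0],-0.5],[[0,0,-0.0005],[0,0,0],-0.2],[[0,0,-0.0005],[0,0,0],0],[[0,0,-0.0005],[0,0,0],0.2],[[0,0,-0.0005],[0,0,0],0.2],[[0,0,-0.0005],[0,0,0],0.2],[[0,0,-0.0005],[0,0,0],0.2],[[0,0,-0.0005],[0,0,0],0.2]])

```text
clock: 11.2
position: [0.5073, 0.2436, 0.058]
ee_rot: [-2.04, 2.389, -0.0]
force: [0.3, -0.0, -0.0]
width: 0.597
```

```bash
python3 -c "
from h import *
go((.508,.243,.23),-99)"
```

```text
t 11.2 pos [0.5073 0.2436 0.058 ] head -99.03 F [ 0.3 -0.  -0. ] w 0.597 j [-1.14  0.71  0.9   1.96 -0.75  0.85 -1.55]
shift [ 0.0009 -0.0015 -0.344 ] turn [-0.      0.     -0.0005]
```

Call:
play_rows(rows=[[[0,0,-0.02],[0,0,0],0.2],[[0,0,-0.07],[0,0,0],0.2],[[0,0,-0.14],[0,0,0],0.2],[[0,0,-0.22],[0,0,0],0.2],[[0,0,-0.3],[0,0,0],0.2],[[0,0,-0.36],[0,0,0],0.2],[[0,0,-0.38],[0,0,0],0.2],[[-0.08,0,-0.38],[0,0,0],0.2],[[-0.16,0,-0.38],[0,0,0],0.2],[[-0.24,0,-0.38],[0,0,0],0.2]])

```text
clock: 12.2
position: [0.5258, 0.3635, 0.248]
ee_rot: [2.039, -2.389, -0.001]
force: [1.2, -0.7, 0.5]
width: 0.599
```

Call:
play_rows(rows=[[[-0.08,0.05,0],[0,0,-0.14],0.2],[[-0.16,0.1,0],[0,0,-0.28],0.2],[[-0.24,0.12,0],[0,0,-0.4],0.2],[[-0.3,0.14,0],[0,0,-0.5],0.2],[[-0.3,0.14,0],[0,0,-0.5],0.2],[[-0.3,0.14,0],[0,0,-0.5],0.2],[[-0.3,0.14,0],[0,0,-0.5],0.2]])

```text
clock: 12.9
position: [0.4812, 0.5196, 0.248]
ee_rot: [2.585, -1.783, 0.001]
force: [0.2, -0.4, 0.1]
width: 0.605
```

```bash
python3 - <<'E'
from h import *
s=arm.observe();print(s["position"].round(3),s["clock"],s["dq"].round(3))
for n in("top","side"):
    im,d=eyes.get_image(n); W=cloud(n,d);hsv=cv2.cvtColor(im,cv2.COLOR_RGB2HSV);z=W[...,2]
    near=(np.abs(W[...,0]-.51)<.13)&(np.abs(W[...,1]-.243)<.13)
    red=((hsv[...,0]<8)|(hsv[...,0]>172))&(hsv[...,1]>120)
    nc=(np.abs(W[...,0]-.52)<.17)&(np.abs(W[...,1]+.18)<.13)
    cork=near&(hsv[...,0]>8)&(hsv[...,0]<22)&(hsv[...,2]>150)
    for lab,mm in (("rim",near&red&(z>.007)&(z<.03)),("handle",near&red&(z>.065)&(z<.09)),("mat",cork),("case",nc&(z>.052)&(z<.068)&(hsv[...,2]<70))):
        if mm.sum()>5: p=W[big(mm)];print(n,lab,rect(p),np.percentile(p[:,2],[5,50,95]).round(4))
    cv2.imwrite(f"pics/{n}5.png",cv2.resize(im[...,::-1],(400,300)))
a=cv2.imread("pics/top5.png");b=cv2.imread("pics/side5.png");cv2.imwrite("pics/both5.png",np.hstack([a,b]))
E
```

```text
[0.481 0.52  0.248] 12.9 [ 0.005 -0.008  0.006  0.004 -0.002 -0.001  0.001]
top rim (array([507.7, 241.4]), 143.3, 56.4, -9.4) [0.0074 0.0097 0.0164]
top handle (array([508.1, 242. ]), 83.5, 12.3, -8.8) [0.0714 0.0783 0.0817]
top mat (array([508.7, 243.7]), 202.4, 112.9, -9.1) [0.0003 0.0041 0.0127]
top case (array([ 524.5, -180.2]), 225.5, 158.0, 2.1) [0.0579 0.0619 0.0652]
side rim (array([506.7, 242.6]), 143.9, 62.6, -9.2) [0.0075 0.01   0.0188]
side handle (array([506.4, 242.6]), 78.4, 15.4, -8.3) [0.0667 0.0759 0.0794]
side mat (array([510.9, 240.5]), 260.0, 220.2, 88.3) [-0.0021  0.0006  0.0054]
side case (array([ 522.7, -179.9]), 224.6, 157.1, 1.0) [0.0556 0.0615 0.0633]
```

View pics/both5.png

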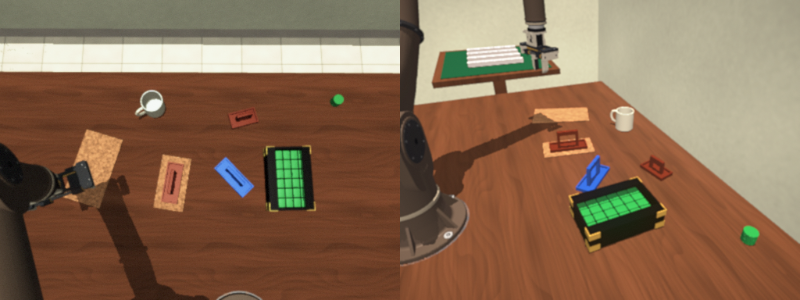

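The tray is centred on the small mat at (172,183), lengthwise. The case and bystanders look unmoved, and the arm is clear. Handing in.

```bash
python3 -c "
from cell import arm
print(arm.sign_off())"
```

```text
the job is handed in; nothing more can be done
None
```

The long rosewood tray now lies on the middle of the smaller cork mat, lengthwise along it. I handed the job in at about 13 s of the 35 s allowed.

I gripped the tray by its handle and turned it about 25° while it was still down in the case. With the tray at 1.4° against the case's 1.3°, I lifted it straight out. I then carried it over, lowered it until the force showed contact with the mat (about +5 N), and released it.

**Last checks:**
- **Tray position:** the handle centre is at (508, 242) mm and -8.8°, against the mat's (508, 243) mm and -9.0°. The two cameras agree to within about 2 mm and 0.5°.
- **Case:** it stayed put to within about 1 mm. Its angle read 2.1° from the top camera and 1.0° from the side camera, against 1.6° and 1.0° at the start; I take that as measurement noise.
- **Other objects:** the spare tray, blue tray, mug and chips look unmoved in the last pictures; I did not measure them.
- **Failed reading:** the side camera's outline of the mat was unusable because its colour mask merged with the table, so the mat figures come from the top camera.

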